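# Open the square optics canister

### The arm

A 6-joint arm with a two-finger parallel gripper is mounted at the origin on the work surface. World frame = base frame: x ahead of the robot, y to its left, z up, the work surface at z = 0. Lengths are in m, angles in rad, forces in N, time in s.
With the tool pointing down it reaches from about 0.275 to 0.875 m from the base axis. Payload 12.5 kg.
Tool frame: the origin (TCP) lies on the centre line of the jaws, within the pads' length; the fingertips stand r.finger_overhang ahead of it and the grasp point (between the pads) lies 3 mm ahead of it (r.finger_overhang is the distance from the TCP to the fingertips, in m); z points along the fingers, y is the direction in which the jaws open and shut (so a half turn about z gives the same grasp; the last joint's range is limited). The gripper opens to 85 mm and grips with 20 to 120 N. Pads are 22 mm wide; open, the fingers measure 114 mm over their backs; the gripper's body (76 mm by 85 mm) begins 54 mm behind the grasp point. The pads swing forward as they close: fully open they stand 13 mm farther back than shut.
Start: joints at [1.245, 0.351, 1.652, -0, 1.139, -0.085], TCP at [0.131, 0.534, 0.253] pointing down, gripper open.
Joint ranges: [-2.75, 2.75], [-0.79, 2.1], [0.01, 2.65], [-1.57, 4.71], [0.07, 3.14], [-2.87, 2.87]. Speed limits (rad/s): [2.22, 2.22, 2.79, 3.14, 3.14, 3.14].

### API

Orientations are given as a unit quaternion [x, y, z, w].
In Python, from cell import r, optics gives the robot as it stands. The module is installed in compiled form; this text tells all that it offers. Calls block until the motion is done:
- r.move_to(position, orientation): joint-space move of the TCP to a pose.
- r.move_linear(position, rot=None, vel=0.15): straight line of the TCP; rot=None keeps the orientation; vel is the mean speed in m/s.
- r.set_joints(angles): joint-space move.
- r.set_gripper(opening, squeeze=None): opening from 0.0 (shut) to 1.0 (fully open); squeeze is the grip in N (None keeps the last); returns when the fingers have stopped.
- r.sleep(seconds).
- r.inverse_kinematics(position, orientation): joint angles nearest the present ones, or None.
- optics.get_image(name): name is "scene" or "top" or "wrist"; returns a dict with "pixels" (400x640x3 uint8, red, green, blue), "depth" (400x640 float32, m along the optical axis (not along the pixel's ray), 0 where there is no reading), "fx", "fy", "cx", "cy" (pixels), "camera_from_world" (4x4, takes a point from world to camera coordinates); the wrist camera has in their place "mount" (4x4, takes a point from camera to tool coordinates, whose origin is the TCP and whose axes are the flange's). Camera axes: x right, y down, z forward; pixel columns grow to the right and rows downward; lengths in m; the calibration is good to about 2 mm. The wrist camera is an equidistant fisheye: a pixel r from the principal point sees the ray r / f radians off the axis. A picture is of the moment at which its call begins: read the wrist's pose just before it.
A pose or a line that the arm cannot do raises r.PlanningError and nothing moves.
- r.hand_in(): hands the job in, once; it reports no verdict.
Readings, each from a call of its own:
- r.current_t(): time.
- r.current_q(): joint angles.
- r.current_qvel(): joint speeds.
- r.current_effort(): joint torques, N m.
- r.current_tool_pos(): TCP position.
- r.current_ee_rot(): TCP orientation.
- r.current_contact_force(): force on the tool from outside, world axes, zero at the start.
- r.current_torque(): the same for the moment, N m.
- r.current_opening(): opening from 0.0 (shut) to 1.0 (fully open).
Only numpy, scipy, OpenCV 4.12 (cv2) and the standard library are available. Lean on these libraries where they do the work, as an engineer would, in place of code of your own. Each camera call takes 0.05 s, during which the arm holds its last target.

### The job

Unscrew the winged cap of the square canister (counter-clockwise seen from above, about two and a half turns until the thread lets go), lift it off straight up and set it down gently, upright and flat on the floor of the shallow square tray. Leave the identical cap on the round canister as it is.

Things in the scene. Friction and masses are not known exactly. Their poses are not given: they have to be found in the camera images.
- cap: Black screw cap, 0.12 kg. Origin: on the axis at the bottom of the skirt (54 mm wide, flat top 53 mm up). Wings along its +x and -x to 64 mm from the axis, 10 mm thick, 24 to 42 mm up. On top a round knob, 30 mm wide, 53 to 83 mm up. Right-hand thread, turns easily (under 2 N at a wing), rises 8 mm a turn; free after 2.5 turns (risen 19 mm); up to half a turn more is harmless.
- square_neck (a point): Centre of the top rim of the square canister's neck, on the cap's axis, upright. Screwed down, the cap's origin is 48 mm below it, 2 mm above the canister's flat top; the cap comes clear once its origin is above this point. The canister is a fixed aluminium box 90 x 90 x 45 mm with a dark band, any yaw; the neck stands 50 mm above its top, 44 mm wide over the thread.
- tray: Fixed shallow square tray of grey plastic, 150 x 150 mm outside, walls 5 mm thick and 15 mm high. Origin at the centre of its underside; its inner floor is 5 mm above the origin. The cap's skirt stands on that floor; the wings may overhang the walls.
- round_cap_wing (a point): A point 60 mm out on one wing of the cap of the round canister (fixed aluminium drum, 92 mm in diameter, 45 mm high, dark band), at the wing's mid height. This cap looks exactly like the other one and turns at a touch: do not turn it.
Mind the look-alikes: they are no part of the job. Leave any orange or purple look-alike of the cap alone.

How it is judged:
On the way:
1. the cap has been screwed up its thread by at least 12 mm, still upright on the neck (z of cap in the frame of square_neck between -0.036 and -0.01 m and horizontal distance between cap and square_neck below 0.006 m and angle between cap's own z axis and vertical below 0.17 rad), for 0.2 s.
At the end, for the whole second after the job is handed in: The cap of the square canister stands upright (within 10 degrees), released and at rest, on the floor of the tray (its axis within 65 mm of the tray's centre, its bottom edge less than 7 mm above the tray's floor); the wing of the round canister's cap is within 25 mm of where it was (horizontal distance between cap and tray below 0.065 m and z of cap in the frame of tray below 0.012 m and angle between cap's own z axis and vertical below 0.17 rad and linear speed of cap below 0.03 m/s and contact force between the fingers and cap below 0.1 N and distance of round_cap_wing from where it was at the start of the episode below 0.025 m); the robot touches nothing.
It fails at once if the round canister's cap is turned (its wing's end moved more than 25 mm) (distance of round_cap_wing from where it was at the start of the episode above 0.025 m).
It fails at once if the cap is dropped (falls freely faster than 0.7 m/s, about 25 mm) (contact force between the fingers and cap below 0.05 N and linear speed of cap above 0.7 m/s).
It also fails if it takes over 67 s, if anything falls off the work surface, if the arm or the gripper's body presses on something with over 40 N, if the wrist force passes 120 N, or if a joint passes its speed limit or range.

## Working session

There is one attempt and no reset: what is moved stays moved. The work goes in short steps, each a Python script; the robot and the scene stay as the last script left them, time stands still between calls to the robot, and variables do not carry over. Pictures are saved under pics/ and viewed, and the job is handed in when it is done.

```bash
mkdir -p pics; ls; python3 - <<'E'
from cell import r, optics
import cv2,numpy as np
for n in("scene","top","wrist"):
    im=optics.get_image(n); cv2.imwrite(f"pics/{n}0.png",im["pixels"][:,:,::-1]); np.save(f"{n}0_d.npy",im["depth"])
    print(n,im["fx"],im["fy"],im["cx"],im["cy"]); print(np.round(im.get("camera_from_world",im.get("mount")),4))
print(r.current_t(),r.finger_overhang,r.current_opening(),r.current_ee_rot())
E
```

```text
pics
scene 486.9515996094052 486.9515996094052 325.7380315433608 202.30943056592358
[[-0.5687  0.8223 -0.0205  0.3009]
 [ 0.4823  0.3132 -0.8181 -0.1105]
 [-0.6663 -0.4751 -0.5747  1.5384]
 [ 0.      0.      0.      1.    ]]
top 429.4869285178827 429.4869285178827 318.67802270774337 204.80691728890145
[[-0.022  -0.9997 -0.0072 -0.0619]
 [-0.991   0.0227 -0.1321  0.4367]
 [ 0.1322  0.0043 -0.9912  1.0051]
 [ 0.      0.      0.      1.    ]]
wrist 309.70691628693146 309.70691628693146 322.4681124538552 205.53216648494995
[[-6.000e-04 -9.587e-01 -2.845e-01  7.280e-02]
 [ 1.000e+00 -3.000e-04 -9.000e-04 -3.000e-04]
 [ 8.000e-04 -2.845e-01  9.587e-01 -1.204e-01]
 [ 0.000e+00  0.000e+00  0.000e+00  1.000e+00]]
0.15 0.022 1.0010265573099018 [ 1.20093654e-01  9.92762469e-01 -4.30365539e-04 -9.34182199e-05]
```

View pics/scene0.png

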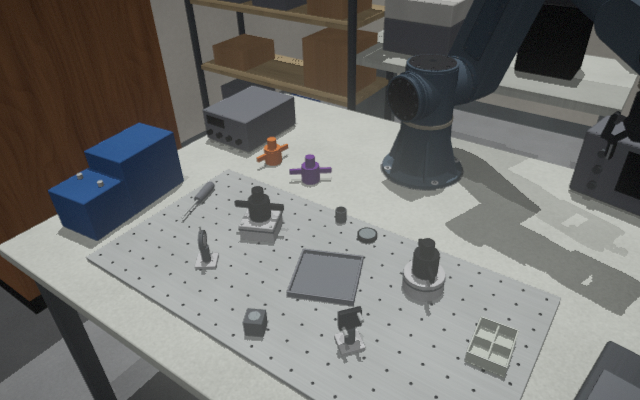

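View pics/top0.png

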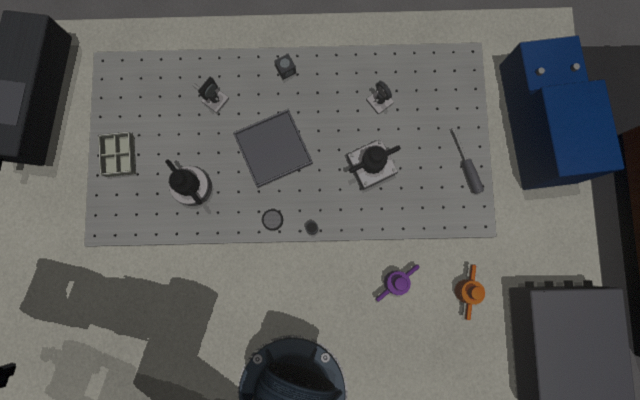

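View pics/wrist0.png

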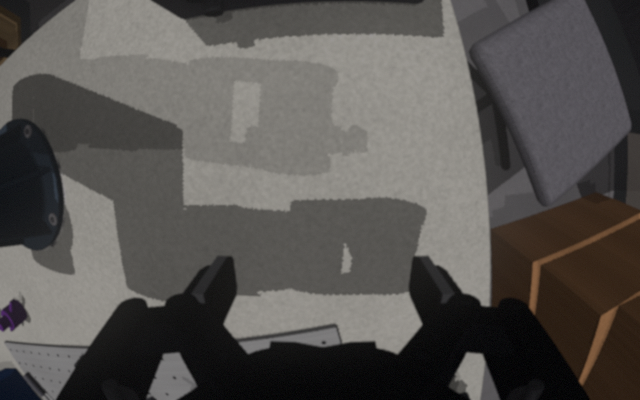

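The square canister with its cap is near (372,160) in the top view, and the round one is near (187,182). The tray is at (273,148). Next I'll measure with the depth images.

```bash
cat > h.py <<'E'
import numpy as np,cv2
def cloud(im):
    d=im["depth"];v,u=np.mgrid[0:400,0:640]
    P=np.stack([(u-im["cx"])/im["fx"]*d,(v-im["cy"])/im["fy"]*d,d,np.ones_like(d)],-1)
    W=P@np.linalg.inv(im["camera_from_world"]).T
    W[d==0]=np.nan
    return W[...,:3]
E
python3 - <<'E'
from cell import r, optics
from h import *
for n,(u0,u1,v0,v1) in {"top":(320,425,120,205),"scene":(220,300,170,245)}.items():
    im=optics.get_image(n);W=cloud(im)
    cv2.imwrite(f"pics/{n}_crop.png",cv2.resize(im["pixels"][v0:v1,u0:u1,::-1],None,fx=7,fy=7,interpolation=cv2.INTER_CUBIC))
    dark=im["pixels"].max(-1)<60
    S=W[v0:v1,u0:u1].reshape(-1,3);dk=dark[v0:v1,u0:u1].ravel()
    for lo,hi in((.005,.03),(.03,.06),(.06,.08),(.08,.1),(.1,.12),(.12,.15)):
        m=(S[:,2]>lo)&(S[:,2]<hi)
        if m.sum()>3: print(n,lo,hi,m.sum(),"med",np.nanmedian(S[m],0).round(4),"mid",((S[m].min(0)+S[m].max(0))/2).round(4),"ext",np.ptp(S[m],0).round(4))
    # knob top circle
    zmax=np.nanpercentile(S[:,2],99.8);m=(S[:,2]>zmax-.004)
    (c,rad)=cv2.minEnclosingCircle(S[m][:,:2].astype(np.float32));print("knob top z",np.nanmedian(S[m][:,2]),c,rad,m.sum(),S[m].mean(0).round(4))
    if n=="top":
        print("table z",np.nanmedian(W[100:110,425:450,2]), np.nanmedian(W[300:330,550:560,2]))
        # tray
        T=W[95:200,220:325].reshape(-1,3)
        h=np.histogram(T[:,2][np.isfinite(T[:,2])],bins=np.arange(-.01,.04,.002));print(h[0])
        # tray by colour: region
        g=im["pixels"][:,:,:].mean(-1).astype(np.uint8);msk=((g>40)&(g<105)).astype(np.uint8);msk[:, :225]=0;msk[:,320:]=0;msk[:100]=0;msk[195:]=0
        msk=cv2.morphologyEx(msk,cv2.MORPH_OPEN,np.ones((5,5)))
        cs=max(cv2.findContours(msk,0,2)[0],key=cv2.contourArea);rc=cv2.minAreaRect(cs);print("tray rect",rc)
        iw=np.linalg.inv(im["camera_from_world"])
        d=iw[:3,:3]@[(rc[0][0]-im["cx"])/im["fx"],(rc[0][1]-im["cy"])/im["fy"],1];o=iw[:3,3]
        for z in(0,.005,.015,.02):print("tray c @",z,o+d*(z-o[2])/d[2])
        cv2.imwrite("pics/tray.png",cv2.resize(im["pixels"][90:205,220:325,::-1],None,fx=5,fy=5))
        # mid dark blob of the cap knob
print(r.current_t())
E
```

```text
top 0.005 0.03 7301 med [ 0.543  -0.2055  0.0123] mid [ 0.543  -0.2078  0.0173] ext [0.2192 0.2658 0.0246]
top 0.03 0.06 825 med [ 0.5123 -0.1922  0.0567] mid [ 0.5285 -0.2015  0.0451] ext [0.117  0.1184 0.0298]
top 0.06 0.08 80 med [ 0.5096 -0.1904  0.0616] mid [ 0.5302 -0.1998  0.07  ] ext [0.1004 0.1027 0.0199]
top 0.08 0.1 122 med [ 0.512  -0.1892  0.0966] mid [ 0.5303 -0.2012  0.09  ] ext [0.0585 0.1172 0.0198]
top 0.1 0.12 382 med [ 0.5216 -0.1948  0.1113] mid [ 0.53   -0.2012  0.1091] ext [0.0576 0.1133 0.0182]
top 0.12 0.15 175 med [ 0.5277 -0.1994  0.1416] mid [ 0.5301 -0.2004  0.1335] ext [0.0295 0.0287 0.0269]
knob top z 0.142408862965217 (0.5298706293106079, -0.20082391798496246) 0.014785942621529102 132 [ 0.5299 -0.201   0.1424]
table z 0.012344530953084742 0.11530753427117879
[   0    0    0    0    0    0    0    1   92  765 2300 2846 1804 1378
  936  277  109  141  184  116   28    2    0    0]
tray rect ((272.4278259277344, 147.587646484375), (63.1545295715332, 62.84992980957031), 66.03751373291016)
tray c @ 0 [0.58718577 0.04178002 0.        ]
tray c @ 0.005 [0.5858
[... 196 characters left out ...]
941  0.0176] ext [0.3616 0.414  0.0245]
scene 0.03 0.06 768 med [ 0.5584 -0.1803  0.0542] mid [ 0.4316 -0.2194  0.0449] ext [0.3206 0.1567 0.0298]
scene 0.06 0.08 148 med [ 0.5515 -0.1824  0.0693] mid [ 0.5474 -0.1861  0.07  ] ext [0.0767 0.0716 0.0197]
scene 0.08 0.1 299 med [ 0.5474 -0.182   0.0918] mid [ 0.5327 -0.2006  0.09  ] ext [0.0604 0.1191 0.02  ]
scene 0.1 0.12 261 med [ 0.544  -0.1903  0.1106] mid [ 0.5338 -0.2019  0.1099] ext [0.0564 0.1127 0.0196]
scene 0.12 0.15 153 med [ 0.5375 -0.1955  0.1372] mid [ 0.5335 -0.1994  0.1324] ext [0.0323 0.0331 0.0245]
knob top z 0.14138608271225594 (0.5297877192497253, -0.19958677887916565) 0.01826988346874714 69 [ 0.5329 -0.2005  0.1416]
0.25
```

View pics/top_crop.png

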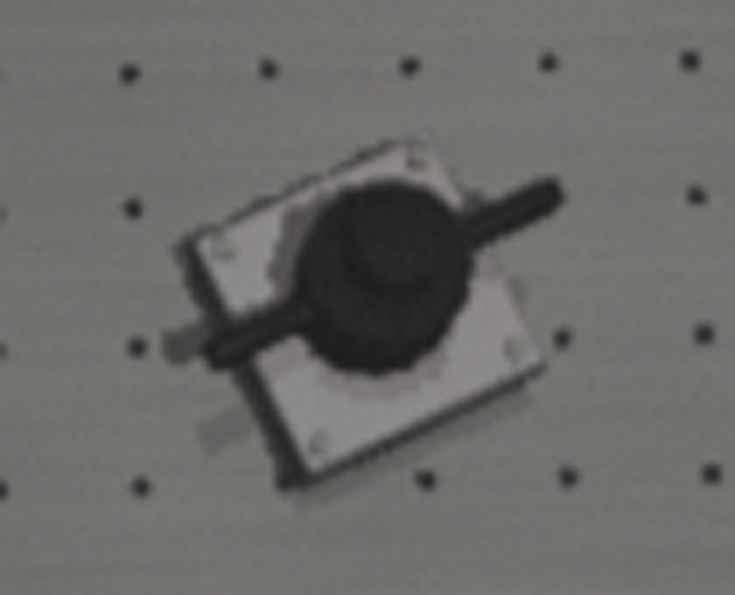

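View pics/scene_crop.png

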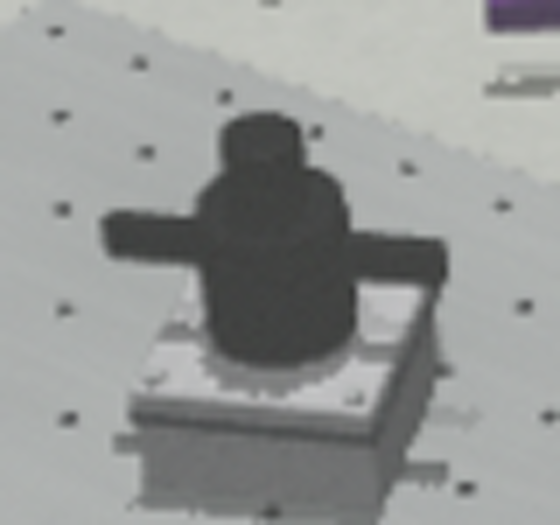

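View pics/tray.png

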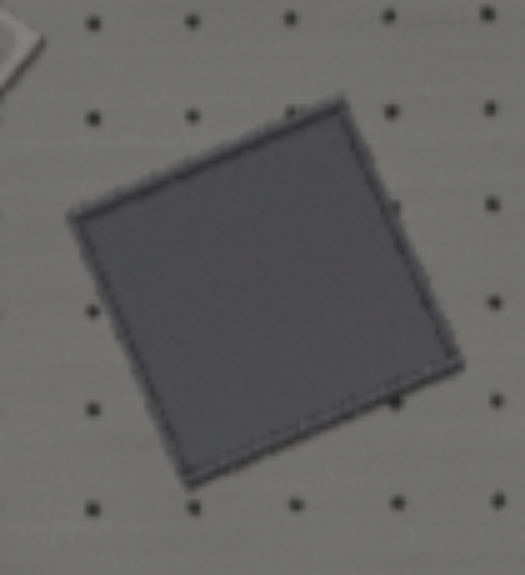

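Depth puts the board at z≈0.012. The knob top is at (0.530, -0.201, 0.142), which fits the stack of heights, and the tray rim centre is at (0.580, 0.039). I'll go above the cap and check the axis with the wrist camera at two opposite yaws, which cancels the mount error.

```bash
cat >> h.py <<'E'
from scipy.spatial.transform import Rotation as R
C=np.array([.530,-.201])
def qpose(r,x,y,z,q6=None):
    q=r.inverse_kinematics([x,y,z],[1,0,0,0])
    if q is None:q=r.inverse_kinematics([x,y,z],[0,1,0,0])
    q=np.array(q)
    if q6 is not None:q[5]=q6
    return q
def tool_yaw(r):
    return R.from_quat(r.current_ee_rot())
def wrist(r,optics,name):
    p=np.array(r.current_tool_pos());Rt=R.from_quat(r.current_ee_rot())
    im=optics.get_image("wrist");cv2.imwrite(f"pics/{name}.png",im["pixels"][:,:,::-1])
    d=im["depth"];v,u=np.mgrid[0:400,0:640]
    a=(u-im["cx"])/im["fx"];b=(v-im["cy"])/im["fy"];th=np.hypot(a,b)
    s=np.where(th>1e-9,np.tan(np.minimum(th,1.3))/np.maximum(th,1e-9),1)
    Pc=np.stack([a*s*d,b*s*d,d,np.ones_like(d)],-1)
    T=(Pc@im["mount"].T)[...,:3]
    W=T@Rt.as_matrix().T+p;W[d==0]=np.nan
    return im,W
E
python3 - <<'E'
from cell import r, optics
from h import *
for z,q6,n in((.25,-2.7,"wa"),(.25,-2.7+np.pi,"wb")):
    q=qpose(r,*C,z,q6);print(q.round(3));r.set_joints(q)
    im,W=wrist(r,optics,n)
    print(r.current_t(),np.round(r.current_tool_pos(),4),R.from_quat(r.current_ee_rot()).as_matrix()[:,0].round(3))
    m=(W[...,2]>.136)&(W[...,2]<.148)&(np.hypot(W[...,0]-.53,W[...,1]+.2)<.03)
    if m.sum()>10: 
        S=W[m];print(m.sum(),S.mean(0).round(4),cv2.minEnclosingCircle(S[:,:2].astype(np.float32)),((S.min(0)+S.max(0))/2).round(4))
E
```

```text
[-0.445  0.385  1.611 -0.     1.146 -2.7  ]
3.2417 [ 0.5302 -0.2005  0.25  ] [-0.774 -0.633 -0.   ]
1108 [ 0.5286 -0.2032  0.1414] ((0.5291211009025574, -0.2028382122516632), 0.015324856154620647) [ 0.5292 -0.2028  0.1399]
[-0.445  0.385  1.611 -0.     1.146  0.442]
5.9417 [ 0.53  -0.201  0.25 ] [0.774 0.633 0.   ]
1088 [ 0.5305 -0.2017  0.1416] ((0.5297271013259888, -0.20208214223384857), 0.015244204550981522) [ 0.5298 -0.2019  0.1399]
```

View pics/wa.png

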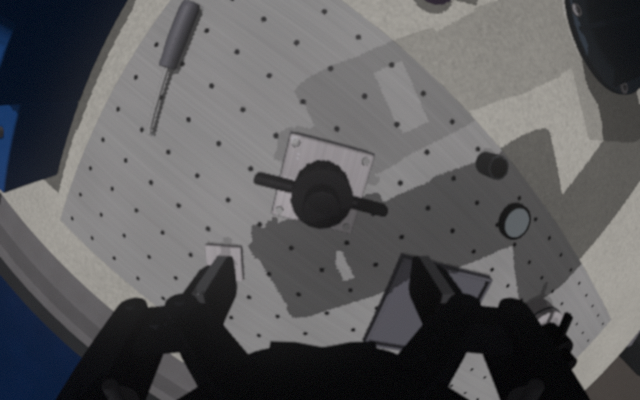

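View pics/wb.png

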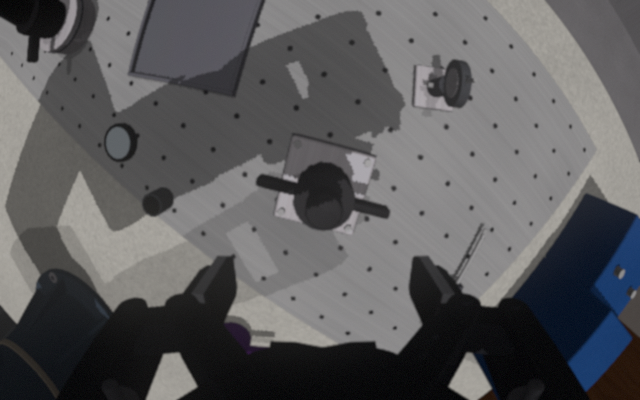

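The wrist views agree on an axis at (0.5297, -0.202) with the knob top at 0.1415. From the recorded yaws, counter-clockwise means q6 decreasing. Now I'll descend and grip the knob.

```bash
sed -i 's/^C=.*/C=np.array([.5297,-.202])/' h.py
python3 - <<'E'
from cell import r, optics
from h import *
q=qpose(r,*C,.20,2.75);r.set_joints(q)
print(r.current_t(),np.round(r.current_contact_force(),2))
r.move_linear([*C,.138],vel=.08)
print(r.current_t(),np.round(r.current_tool_pos(),4),np.round(r.current_contact_force(),2))
r.set_gripper(0.0,squeeze=40)
print(r.current_t(),r.current_opening(),np.round(r.current_tool_pos(),4),np.round(r.current_contact_force(),2),np.round(r.current_torque(),2), R.from_quat(r.current_ee_rot()).as_matrix()[:,1].round(3))
im=optics.get_image("scene");cv2.imwrite("pics/s1.png",cv2.resize(im["pixels"][120:260,190:340,::-1],None,fx=4,fy=4))
E
```

```text
7.925 [0.61 0.02 0.24]
8.85 [ 0.53   -0.2021  0.1384] [ 0.74 -0.56 -0.31]
9.4083 0.3372575217811341 [ 0.5299 -0.2021  0.1384] [-0.08 -0.45  3.23] [0.01 0.17 0.07] [-0.998  0.055 -0.001]
```

View pics/s1.png

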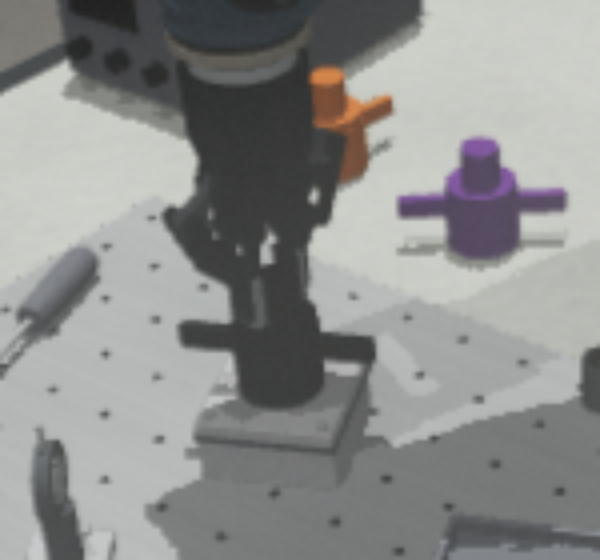

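The knob is gripped and centred, with almost no side force. I'll do a short test turn first, then finish the stroke.

```bash
cat >> h.py <<'E'
def turn(r,q6,z):
    q=qpose(r,*C,z,q6);r.set_joints(q)
    print("t%.2f q6 %.2f tcp %s F %s M %s open %.3f"%(r.current_t(),r.current_q()[5],np.round(r.current_tool_pos(),4),np.round(r.current_contact_force(),1),np.round(r.current_torque(),2),r.current_opening()))
E
python3 - <<'E'
from cell import r, optics
from h import *
k=.008/2/np.pi
turn(r,1.75,.138+k*1.0)
turn(r,-2.7,.138+k*5.45)
im=optics.get_image("top");cv2.imwrite("pics/t2.png",cv2.resize(im["pixels"][100:220,300:440,::-1],None,fx=5,fy=5))
im=optics.get_image("scene");cv2.imwrite("pics/s2.png",cv2.resize(im["pixels"][120:260,190:340,::-1],None,fx=4,fy=4))
E
```

```text
t10.40 q6 1.75 tcp [ 0.5296 -0.202   0.139 ] F [-0.6 -0.4 -1.2] M [ 0.02 -0.01 -0.01] open 0.336
t14.09 q6 -2.70 tcp [ 0.5297 -0.202   0.1449] F [ 0.2 -0.3 -0.8] M [ 0.01  0.04 -0.02] open 0.338
```

View pics/s2.png

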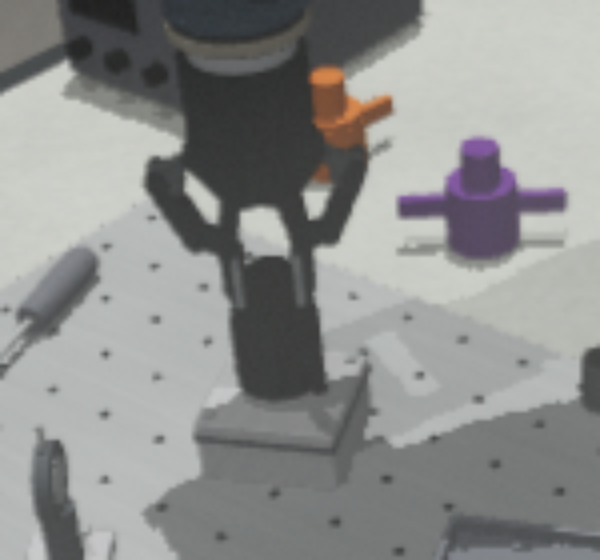

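View pics/t2.png

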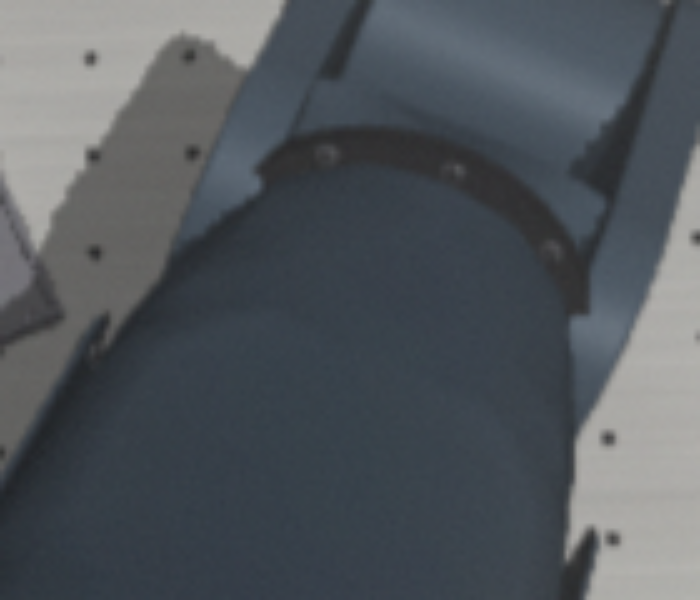

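The turn follows the tool: the wings now point at the camera and the skirt has risen. I'll regrip for the second and third strokes.

```bash
python3 - <<'E'
from cell import r, optics
from h import *
k=.008/2/np.pi
z=.138+k*5.45
for s in(2,3):
    r.set_gripper(.65)
    turn(r,2.75,z)
    im=optics.get_image("scene");cv2.imwrite(f"pics/s3_{s}.png",cv2.resize(im["pixels"][120:260,190:340,::-1],None,fx=4,fy=4))
    r.set_gripper(0.,squeeze=40)
    print("grip",r.current_opening(),np.round(r.current_contact_force(),1))
    z+=k*5.45
    turn(r,-2.7,z)
im=optics.get_image("scene");cv2.imwrite("pics/s4.png",cv2.resize(im["pixels"][120:260,190:340,::-1],None,fx=4,fy=4))
E
cd pics; python3 -c "
import cv2;a=[cv2.resize(cv2.imread(f),(266,248)) for f in('s3_2.png','s3_3.png','s4.png')];cv2.imwrite('m.png',cv2.hconcat(a))"
```

```text
t19.05 q6 2.75 tcp [ 0.5297 -0.202   0.1449] F [-1.1  0.4 -0.7] M [-0.03  0.01  0.  ] open 0.653
grip 0.33627844064808526 [-0.9  0.7  2.1]
t23.93 q6 -2.70 tcp [ 0.5298 -0.2021  0.152 ] F [ 0.3 -0.   5.5] M [ 0.04 -0.   -0.03] open 0.338
t28.79 q6 2.75 tcp [ 0.5297 -0.202   0.1519] F [-0.5  0.  -0.7] M [0.01 0.02 0.06] open 0.653
grip 0.33082724451008394 [-0.1  0.2  3.3]
t33.67 q6 -2.70 tcp [ 0.5298 -0.2021  0.1589] F [-0.1 -0.2  5.2] M [-0.01 -0.03 -0.02] open 0.338
```

View pics/m.png

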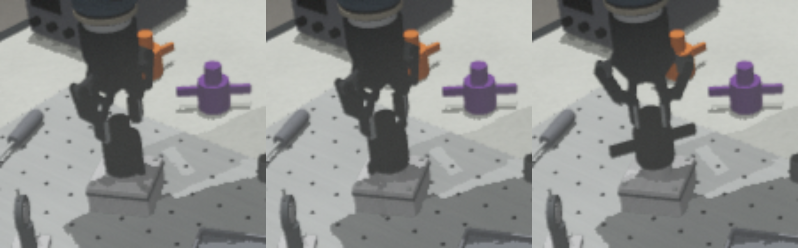

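After three strokes (937°) the wings are where a no-slip turn would put them. I'll test with a small lift while watching the force, then lift clear.

```bash
python3 - <<'E'
from cell import r, optics
from h import *
r.set_gripper(0.,squeeze=60)
z=r.current_tool_pos()[2];ok=True
for dz in(.003,.006,.010):
    r.move_linear([*C,.159+dz],vel=.03)
    F=np.array(r.current_contact_force());print(dz,r.current_t(),F.round(1),np.round(r.current_tool_pos(),4))
    if F[2]<-10: ok=False;break
if ok:
    r.move_linear([*C,.205],vel=.08);print(r.current_t(),np.round(r.current_contact_force(),1),r.current_opening())
im=optics.get_image("scene");cv2.imwrite("pics/s5.png",cv2.resize(im["pixels"][80:280,150:450,::-1],None,fx=2.5,fy=2.5))
E
```

```text
0.003 34.2 [-0.5  0.  -0.9] [ 0.5294 -0.2019  0.1617]
0.006 34.45 [-0.1 -0.2 -0.6] [ 0.5297 -0.202   0.1651]
0.01 34.7333 [-0.2  0.  -0.8] [ 0.5298 -0.202   0.1693]
35.3333 [-0.   0.  -1.9] 0.3284817875275782
```

View pics/s5.png

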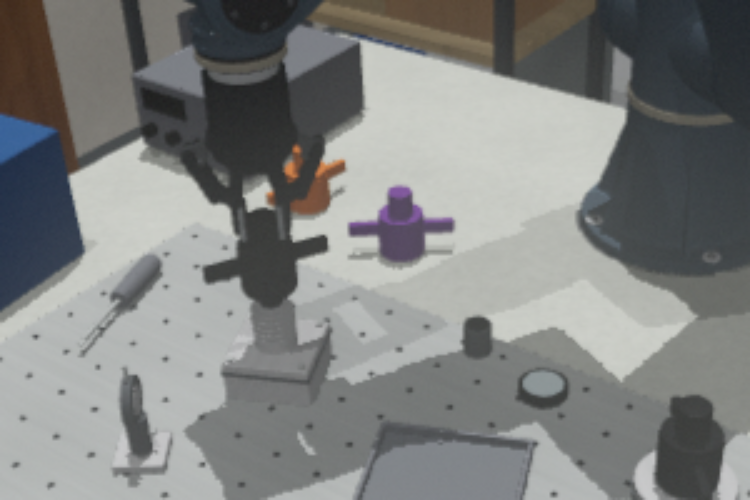

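The cap is free and hangs upright, well clear of the neck rim. Next I'll carry it over the tray and lower it until it touches.

```bash
python3 - <<'E'
from cell import r, optics
from h import *
r.move_linear([*C,.225],vel=.1)
T=[.580,.039]
q=qpose(r,*T,.20,-2.2);print(q.round(2));r.set_joints(q)
F0=np.array(r.current_contact_force());print(r.current_t(),F0.round(1))
im=optics.get_image("scene");cv2.imwrite("pics/s6.png",cv2.resize(im["pixels"][120:320,220:480,::-1],None,fx=2.8,fy=2.8))
r.move_linear([*T,.104],vel=.1)
z=.104
while z>.088:
    z-=.001;r.move_linear([*T,z],vel=.02)
    F=np.array(r.current_contact_force());print(round(z,3),r.current_t(),F.round(1))
    if F[2]-F0[2]>4:break
im=optics.get_image("scene");cv2.imwrite("pics/s7.png",cv2.resize(im["pixels"][120:320,220:480,::-1],None,fx=2.8,fy=2.8))
E
```

```text
[-0.01  0.47  1.62 -0.    1.06 -2.2 ]
36.7083 [ 0.3 -0.8 -1.4]
0.103 38.1167 [ 0.6  0.4 -1. ]
0.102 38.3667 [-0.3 -0.7 -0.5]
0.101 38.6167 [ 0.9  0.7 -1.2]
0.1 38.8667 [-0.1 -0.  -1.2]
0.099 39.1167 [ 0.3  0.1 -1.2]
0.098 39.3667 [-0.7  0.  -1.2]
0.097 39.6167 [-1.6  1.   3.8]
```

View pics/s7.png

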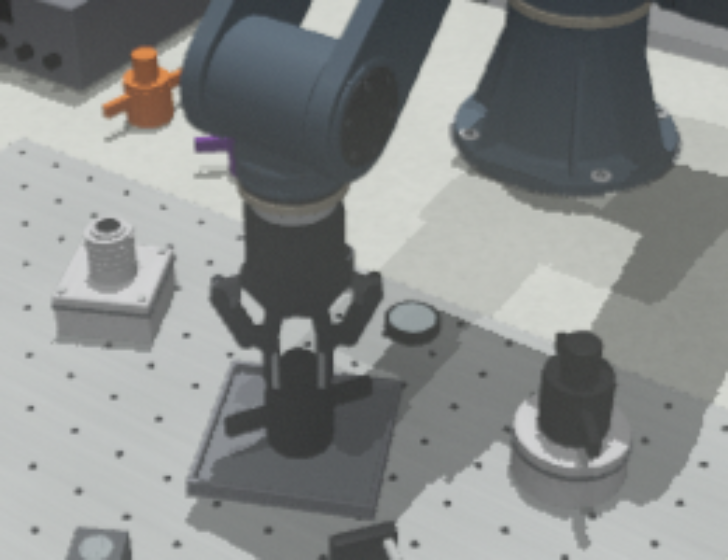

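Contact came at 0.097, where 0.096 was expected, and the cap stands upright in the middle of the tray. I'll release it, back off straight up and check.

```bash
python3 - <<'E'
from cell import r, optics
from h import *
r.set_gripper(.6)
T=[.580,.039]
r.move_linear([*T,.24],vel=.1)
q=qpose(r,.45,-.2,.30,-1.);r.set_joints(q)
print(r.current_t(),np.round(r.current_contact_force(),1))
im=optics.get_image("scene");W=cloud(im);cv2.imwrite("pics/s8.png",cv2.resize(im["pixels"][120:320,220:480,::-1],None,fx=2.8,fy=2.8))
im=optics.get_image("top");cv2.imwrite("pics/t8.png",im["pixels"][:,:,::-1]);Wt=cloud(im)
for w in(W,Wt):
    m=(w[...,2]>.094)&(w[...,2]<.106)&(np.hypot(w[...,0]-.58,w[...,1]-.039)<.06)
    if m.sum(): print(m.sum(),w[m].mean(0).round(4),w[m][:,2].max())
print(r.current_t())
E
```

```text
42.7083 [0.6 0.6 0.3]
115 [0.5844 0.0413 0.0992] 0.10276113487976735
133 [0.5799 0.0396 0.1   ] 0.10384571950316324
42.8083
```

View pics/s8.png

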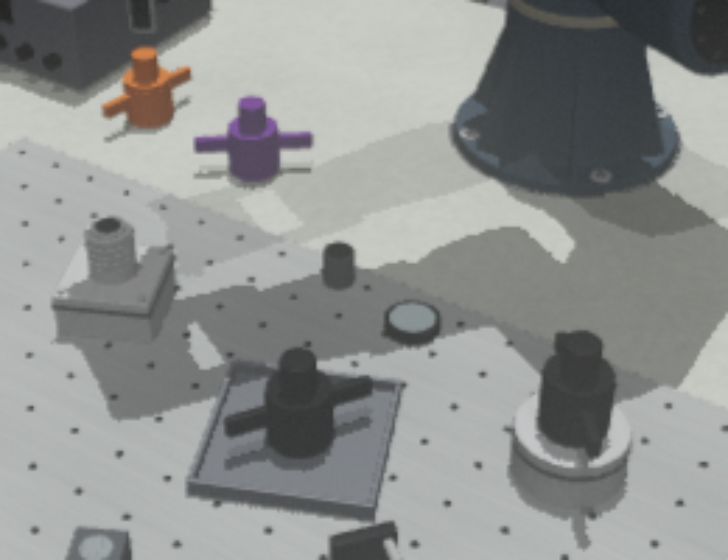

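View pics/t8.png

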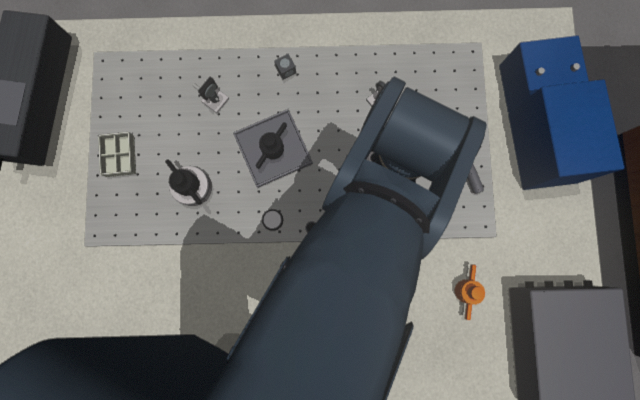

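The cap stands upright in the tray around (271,147) in the top view, with its knob top at z≈0.100, as expected. The round canister's cap at (185,182) has not changed. The arm is clear, so I'll hand in.

```bash
python3 -c "
from cell import r
r.hand_in();print(r.current_t())"
```

```text
the job is handed in; nothing more can be done
the job is handed in; nothing more can be done
```

I unscrewed the square canister's cap, set it down upright in the tray and handed the job in at about 43 s of the 67 s allowed. The hand-in reports no verdict, so these results are from my own checks.

- **Unscrewing:** I gripped the knob and turned it counter-clockwise in three strokes, about 937° in all, following the thread's rise. On lifting, the force stayed within about 2 N, so the thread had let go.
- **Placing:** I lowered the cap in 1 mm steps. It touched the tray floor within 1 mm of the expected height, with a force of about 5 N. I then released it and backed off straight up.
- **Last checks:** The top view shows the knob at (0.580, 0.040) with its top at z = 0.100. That is within a millimetre of the tray centre and matches a cap standing flat on the floor.
- **Disagreement:** The scene camera put the knob about 5 mm off that, because it sees only the near side. This is far inside the 65 mm allowed.
- **Round canister:** Its cap looked the same in the pictures before and after.
- **Robot:** The arm was clear of everything, with a contact force of about 1 N or less, which is noise.
- **Not measured:** I did not read the cap's height on the thread directly for the 12 mm step. The tool rose about 21 mm with the grip holding, and the wings ended where a turn without slip would put them.

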